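# Index the camera-target turntable and hold its sprung pointer rod at the length mark

### The arm

A 6-joint arm with a two-finger parallel gripper is mounted at the origin on the work surface. World frame = base frame: x ahead of the robot, y to its left, z up, the work surface at z = 0. Lengths are in m, angles in rad, forces in N, time in s.
With the tool pointing down it reaches from about 0.225 to 0.875 m from the base axis. Payload 3.4 kg.
Tool frame: the origin (TCP) lies on the front face of the gripper's body, between the roots of the fingers; the fingertips stand 73 mm ahead of it and the grasp point (between the pads) lies 54 mm ahead of it; z points along the fingers, y is the direction in which the jaws open and shut (so a half turn about z gives the same grasp; the last joint's range is limited). The gripper opens to 85 mm and grips with 20 to 120 N. Pads are 22 mm wide; open, the fingers measure 114 mm over their backs; the gripper's body (76 mm by 85 mm) begins 54 mm behind the grasp point. The pads swing forward as they close: fully open they stand 13 mm farther back than shut.
Start: joints at [-1.448, 0.276, 1.505, -0, 1.361, -0.121], TCP at [0.139, -0.558, 0.304] pointing down, gripper open.
Joint ranges: [-2.89, 2.89], [-0.75, 2.08], [0.22, 2.7], [-1.18, 4.32], [0.11, 2.71], [-2.7, 2.7]. Speed limits (rad/s): [2.57, 2.57, 3.14, 3.14, 3.14, 3.14].

### API

Orientations are given as a unit quaternion [w, x, y, z].
In Python, from plant import r gives the robot as it stands.
- The arm moves only by the tool drive_tool, never from a script. Its argument "deltas" is a list of rows, each an object of numbers: "hand": the opening, from 0 (shut) to 1 (fully open); "x", "y", "z": the shift along the tool's x, y, z in m; "wx", "wy", "wz": the turn, a rotation vector about the tool's x, y, z in rad. In form: [{"hand": .., "x": .., "y": .., "z": .., "wx": .., "wy": .., "wz": ..}, ...]. A call has 1 to 20 rows; each row shifts and turns the commanded pose from where the row before left it, along the tool's axes as they then stand; what a row does not reach is not made up. A row lasts 1/10 s, in which the tool goes at most 50 mm and 8.59 degrees, less where a joint would pass 70% of its speed; a pose out of reach is approached as far as the arm can. A call with a gripper value outside its range is refused whole. The fingers move at their own pace and stop on an object; the grip force is fixed at half the most. Time passes only in rows, so rows that do not move let the fingers close. It gives the time, the measured TCP pose, the force and the opening at its end, in the units of the state.
- r.read_state(): the state, without advancing time (a new reading comes with each control period).
- r.camera(name): name is "scene" or "top" or "wrist"; returns a dict with "frame" (420x560x3 uint8, red, green, blue), "vfov" (degrees; the focal length in pixels is half the picture's height over the tangent of half this angle, whatever the lens; pixels are square), "cx", "cy" (the principal point, pixels), "rvec" (rotation vector, rad) and "tvec" (3), from world to camera coordinates, as OpenCV has them; the wrist camera has in their place "mount" (4x4, takes a point from camera to tool coordinates, whose origin is the TCP and whose axes are the flange's). Camera axes: x right, y down, z forward; pixel columns grow to the right and rows downward; lengths in m; the calibration is good to about 2 mm. A picture is of the moment at which its call begins: read the wrist's pose just before it. There is no depth.
- r.sign_off(): hands the job in, once; it reports no verdict.
The state is a dict: "t": time; "joint_pos": joint angles; "dq": joint speeds; "tau": joint torques, N m; "position": TCP position; "tool_rot": TCP orientation; "wrist_force": force on the tool from outside, world axes, zero at the start; "wrist_torque": the same for the moment, N m; "width": finger opening in m.
Only numpy, scipy, OpenCV 4.12 (cv2) and the standard library are available. Lean on these libraries where they do the work, as an engineer would, in place of code of your own. Each camera call takes 0.05 s, during which the arm holds its last target.

### The job

With the pointer rod still in, turn the mint-green turntable counter-clockwise (the black post is its handle) until it is fully home against its index stop, the white tube pointing straight over the orange block. Then take the coral knob and pull the sprung rod out of the tube until the blue band on it is just fully out of the tube's mouth, never out to the end stop, and finish while holding it there with the gripper for the cameras to take their reference shot. Leave everything else on the table alone.

Things in the scene. Friction and masses are not known exactly. Their poses are not given: they have to be found in the camera images.
- indexer: Fixed round aluminium base plate, 270 mm across and 18 mm thick, bolted to the table; origin at the centre of its underside, on the turntable's axis (z up). An orange stop block (34 x 46 mm, 42 mm high) stands on its rim, centred 146 mm from the axis in the base's own +y direction.
- turntable (a joint): Angle (rad, counter-clockwise from above) of the mint-green disc, 216 mm across, top 50 mm above the table. At 0 the tube points along the base's own +x, at 1.571 along its +y, over the orange block: there a steel lug on the rim meets the block, the firm index stop. It starts well short of that. About 0.15 N m of friction keeps it wherever it is left. Other stop at -0.5.
- crank_post (a point): Upright black post, 18 mm diameter, 80 mm tall, fixed on the turntable 85 mm from its axis, on the side opposite to where the tube points. This point is at its foot on the disc's top face (50 mm above the table); its top is 130 mm above the table. Its x axis is parallel to the tube, towards the mouth.
- rod (a joint): How far the steel pointer rod (14 mm diameter) is pulled out of the tube, m: 0 fully in, 0.075 at the length mark (the inner edge of the blue band level with the tube's mouth), 0.11 at the end stop. An inner spring pulls it back with 4 N at 0, about 10 N at 0.075 and 13 N at 0.11; it runs home if let go.
- grip_knob (a point): Upright coral knob (22 mm diameter, 70 mm tall) on the rod's outer end. This point lies on the rod's axis, 95 mm above the table; it reaches from 15 mm below to 55 mm above that (top at 150 mm). Its x axis is the direction in which the rod is pulled out. With the rod home it stands 45 mm beyond the tube's mouth, 135 mm from the turntable's axis.
- tube_mouth (a point): Centre of the mouth of the white tube (32 mm diameter with a black collar 36 mm across, 125 mm long, top of collar 113 mm above the table), 90 mm from the turntable's axis and 95 mm above the table; fixed on the turntable. Its x axis points out along the rod.
- length_mark (a point): Point on the rod's axis at the inner edge of the blue band (band 12 mm wide, from this point outwards); hidden in the tube until the rod is out to the mark, where it coincides with the tube's mouth.
- bowl: Bystander: coral bowl, 130 mm across, 70 mm high, to the robot's right; origin under its centre.
- mug: Bystander: mint mug, 76 mm across, 85 mm high, to the left; origin under its centre.
- screwdriver: Bystander: screwdriver lying to the right, near the robot.
- jar: Bystander: clear jar with black lid, 60 mm across, 80 mm high, at the far right; origin under its centre.
- carton: Bystander: cardboard box 90 x 120 x 50 mm, at the left; origin under its centre.
- brush: Bystander: brush lying to the left, near the robot.
- wrench: Bystander: steel wrench, 150 mm long, lying on the table beside the base plate, on the base's own -y side.
- pot: Bystander: small round brass-coloured tin with a white lid, 48 mm across, 45 mm high, beside the base plate on its far side; origin under its centre.

How it is judged:
On the way, in this order (a step that is already met when the one before it is completed fails the run):
1. the turntable is home on its index stop, tube over the orange block, with the rod still in (value of joint turntable between 1.521 and 1.621 rad and value of joint rod below 0.015 m), for 0.3 s.
2. the gripper holds the rod at its length mark with the turntable home on its index stop (value of joint turntable between 1.521 and 1.621 rad and value of joint rod between 0.069 and 0.082 m and contact force between the fingers and rod above 2 N), for 0.5 s.
At the end, for the whole second after the job is handed in: The program ends with the fingers on the coral knob (more than 2 N), the rod still and 69 to 82 mm out (mark at 75 mm), and the turntable home on its index stop (1.571 within 0.05 rad), all through the last second (all of step 2 and velocity of joint rod between -0.01 and 0.01 m/s); the arm keeps its last pose, push and grip.
It fails at once if the rod is run out to its end stop (past 102 mm) (value of joint rod above 0.102 m).
It fails at once if a bystander is moved by more than 30 mm (distance of any of bowl, mug, screwdriver, jar, carton, brush, wrench, pot from where it was at the start of the episode above 0.03 m).
It also fails if it takes over 48 s, if anything falls off the work surface, if the arm or the gripper's body presses on something with over 40 N, if the wrist force passes 120 N, or if a joint passes its speed limit or range.

## Working session

There is one attempt and no reset: what is moved stays moved. The work goes in short steps, Python scripts to look and compute and a tool call to move; the robot and the scene stay as the last step left them, time stands still between calls to the robot, and variables do not carry over. Pictures are saved under pics/ and viewed, and the job is handed in when it is done.

Besides the shell and the picture viewer there is one more tool, called after "Call:" in YAML: its name, and indented under it one key for each argument. drive_tool: Moves the arm, as the interface text tells. Its arguments: {"type":"object","properties":{"deltas":{"type":"array","items":{"type":"object","properties":{"hand":{"type":"number"},"x":{"type":"number"},"y":{"type":"number"},"z":{"type":"number"},"wx":{"type":"number"},"wy":{"type":"number"},"wz":{"type":"number"}}}}},"required":["deltas"]}

```bash
mkdir -p pics; ls; python3 - <<'E'
from plant import r
import cv2,numpy as np
print(r.read_state())
for n in ("scene","top"):
    c=r.camera(n); cv2.imwrite(f"pics/{n}0.png",c["frame"][:,:,::-1]); print(n,{k:v for k,v in c.items() if k!="frame"})
E
```

```text
pics
{'t': 0.0, 'joint_pos': array([-1.44797809e+00,  2.76566095e-01,  1.50612116e+00,  4.54496587e-05,
        1.36070199e+00, -1.21026510e-01]), 'dq': array([-0.00119115, -0.00051691, -0.00181202, -0.00066804,  0.00010677,
       -0.00104496]), 'tau': array([-1.15051389e-03, -4.16774082e+01, -2.45801014e+01,  2.25113121e-05,
        1.09602395e-02, -9.49478277e-06]), 'position': array([ 0.13876928, -0.55759664,  0.30306085]), 'tool_rot': array([-8.98315439e-04,  9.92576848e-01,  1.21615762e-01,  2.14161120e-05]), 'wrist_force': array([ 0.45911267,  0.00552526, -0.52048942]), 'wrist_torque': array([ 0.04849796, -0.04854228,  0.01837201]), 'width': 0.08589202948802072}
scene {'vfov': 46.494890183774835, 'cx': 280.18521302962546, 'cy': 207.99886799501695, 'rvec': array([ 2.16430737,  0.71977428, -0.36067916]), 'tvec': array([-0.40831152, -0.13495906,  1.62160213])}
top {'vfov': 44.33965077899073, 'cx': 275.9742260260514, 'cy': 204.45828952610444, 'rvec': array([ 2.1696199 , -2.17038692,  0.10999486]), 'tvec': array([-0.01415539,  0.54222074,  1.75196745])}
```

View pics/scene0.png

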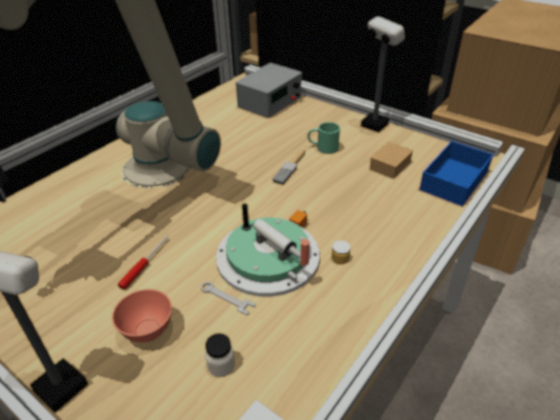

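View pics/top0.png

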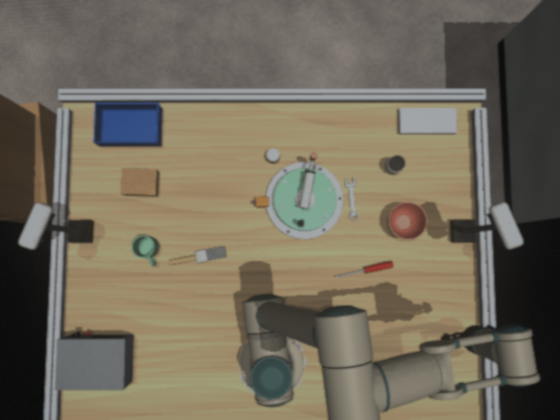

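The scene and top views show the disc centre near (304,200), orange block (261,201), knob (313,156), post (300,223), pot (272,155) and wrench (351,198) in the top view. Next I measure them.

```bash
cat > h.py <<'E'
import cv2,numpy as np
from plant import r
from scipy.spatial.transform import Rotation as R
def ray(c,uv):
    f=c["frame"].shape[0]/2/np.tan(np.radians(c["vfov"])/2)
    d=np.array([(uv[0]-c["cx"])/f,(uv[1]-c["cy"])/f,1])
    M=R.from_rotvec(c["rvec"]).as_matrix()
    return -M.T@c["tvec"],M.T@d
def onz(c,uv,z):
    o,d=ray(c,uv); return (o+d*(z-o[2])/d[2])[:2]
def proj(c,p):
    f=c["frame"].shape[0]/2/np.tan(np.radians(c["vfov"])/2)
    q=R.from_rotvec(c["rvec"]).as_matrix()@np.array(p)+c["tvec"]
    return np.array([c["cx"]+f*q[0]/q[2],c["cy"]+f*q[1]/q[2]])
def comps(m,amin=8):
    n,l,s,ct=cv2.connectedComponentsWithStats(m.astype(np.uint8)); return [(tuple(s[i]),ct[i].round(1)) for i in range(1,n) if s[i][4]>=amin],l
E
python3 - <<'E'
from h import *
c=r.camera("top");hsv=cv2.cvtColor(c["frame"],cv2.COLOR_RGB2HSV)
H,S,V=[hsv[...,i].astype(int) for i in range(3)]
win=np.zeros(H.shape,bool);win[140:250,240:370]=1
g=win&(H>60)&(H<90)&(S>60)&(V>80)
cs,l=comps(g,50);print("green",cs)
ys,xs=np.nonzero(g); hull=cv2.convexHull(np.c_[xs,ys].astype(np.int32)); e=cv2.fitEllipse(hull);print(e, onz(c,e[0],.05))
o=win&(H>8)&(H<17)&(S>190); cs,_=comps(o);print("orange",[(a,b,onz(c,b,.042)) for a,b in cs])
k=win&((H<9)|(H>172))&(S>90)&(V>90); cs,_=comps(k,4);print("coral",[(a,b,onz(c,b,.15)) for a,b in cs])
d=win&(V<45); cs,_=comps(d,4);print("dark",[(a,b,onz(c,b,.13)) for a,b in cs])
cv2.imwrite("pics/topz.png",cv2.resize(c["frame"][140:250,230:370,::-1],None,fx=5,fy=5,interpolation=cv2.INTER_CUBIC))
E
```

```text
green [((np.int32(275), np.int32(169), np.int32(30), np.int32(37), np.int32(494)), array([288.4, 186.3])), ((np.int32(314), np.int32(172), np.int32(21), np.int32(27), np.int32(307)), array([322., 186.]))]
((303.93206787109375, 191.2226104736328), (41.868690490722656, 60.375038146972656), 86.7989273071289) [ 0.58535389 -0.10988968]
orange []
coral []
dark []
```

View pics/topz.png

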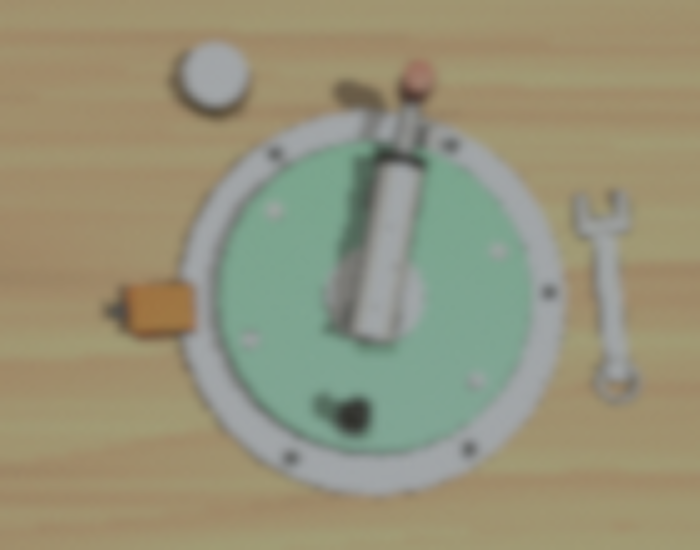

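The crop shows the disc (crop centre 375,298), the block (160,308), the knob top (418,75) and the post top (352,415). The post's shadow falls to its left. I'll loosen the masks.

```bash
python3 - <<'E'
from h import *
c=r.camera("top");hsv=cv2.cvtColor(c["frame"],cv2.COLOR_RGB2HSV)
H,S,V=[hsv[...,i].astype(int) for i in range(3)]
for n,(u,v) in dict(g=(290,185),o=(262,202),k=(313,156),p=(301,223)).items(): print(n,hsv[v,u])
win=np.zeros(H.shape,bool);win[140:250,240:370]=1
g=win&(H>60)&(H<90)&(S>45)&(V>60)
ys,xs=np.nonzero(g); hull=cv2.convexHull(np.c_[xs,ys].astype(np.int32)); e=cv2.fitEllipse(hull);print(e, onz(c,e[0],.05))
o=win&(H>8)&(H<20)&(S>130); cs,_=comps(o);print("orange",[(a,b,onz(c,b,.042)) for a,b in cs])
k=win&((H<9)|(H>172))&(S>60); cs,_=comps(k,4);print("coral",[(a,b,onz(c,b,.15)) for a,b in cs])
d=win&(V<70); cs,_=comps(d,4);print("dark",[(a,b,onz(c,b,.13)) for a,b in cs])
for n,u,z in (("knob",(313.4,155),.15),("post",(300.6,222.8),.13),("block",(262,201.6),.042),("pot",(273,155),.045)): print(n,onz(c,u,z))
E
```

```text
g [ 74  63 165]
o [ 17 145 158]
k [ 10  83 154]
p [36 23 55]
((304.3014221191406, 199.015625), (61.174072265625, 61.72396469116211), 99.37091827392578) [ 0.55855862 -0.11099359]
orange [((np.int32(256), np.int32(197), np.int32(12), np.int32(10), np.int32(105)), array([261.3, 201.4]), array([0.55128023, 0.03593005]))]
coral []
dark [((np.int32(298), np.int32(221), np.int32(5), np.int32(5), np.int32(21)), array([300.1, 222.8]), array([ 0.47207355, -0.09244579]))]
knob [ 0.69108339 -0.13577508]
post [ 0.472073   -0.09406618]
block [0.55059041 0.03353036]
pot [ 0.7120074  -0.00413633]
```

Call:
drive_tool:
  deltas:
    - {"x": 0.0274, "y": -0.023}
    - {"x": 0.0274, "y": -0.023}
    - {"x": 0.0274, "y": -0.023}
    - {"x": 0.0274, "y": -0.023}
    - {"x": 0.0274, "y": -0.023}
    - {"x": 0.0274, "y": -0.023}
    - {"x": 0.0274, "y": -0.023}
    - {"x": 0.0274, "y": -0.023}
    - {"x": 0.0274, "y": -0.023}
    - {"x": 0.0274, "y": -0.023}
    - {"x": 0.0274, "y": -0.023}
    - {"x": 0.0274, "y": -0.023}
    - {"x": 0.0274, "y": -0.023}
    - {"x": 0.0274, "y": -0.023}
    - {"x": 0.0274, "y": -0.023}
    - {"x": 0.0274, "y": -0.023}
    - {"wz": 0.1085}
    - {"wz": 0.1085}
    - {"wz": 0.1085}
    - {"wz": 0.1085}

```text
$.deltas[0]: bad value
```

```bash
python3 - <<'E'
from h import *
s=r.read_state();print(s["t"],s["position"],s["tool_rot"],s["joint_pos"],s["width"])
c=r.camera("wrist"); np.set_printoptions(suppress=True,precision=4)
print(c["mount"],c["vfov"],c["cx"],c["cy"])
cv2.imwrite("pics/w1.png",c["frame"][:,:,::-1])
E
```

```text
0.2 [ 0.13875813 -0.55776878  0.30337217] [-5.54315437e-04  9.92580021e-01  1.21591920e-01 -1.55437164e-06] [-1.44801061e+00  2.76343848e-01  1.50565821e+00 -2.16733488e-06
  1.36069923e+00 -1.21000961e-01] 0.08594198292226726
[[-0.0005 -0.9544 -0.2985  0.0759]
 [ 1.     -0.0006  0.0002  0.0004]
 [-0.0004 -0.2985  0.9544 -0.0692]
 [ 0.      0.      0.      1.    ]] 69.54624950969723 279.1584044600931 206.50054181486985
```

View pics/w1.png

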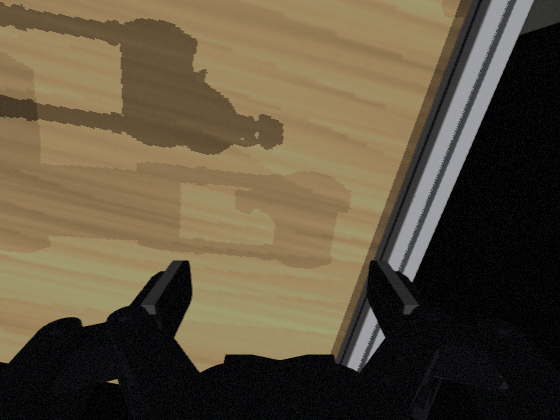

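The move was refused because every row needs all of its fields, so I'm sending complete rows. The wrist view shows only bare table and the rail so far.

Call:
drive_tool:
  deltas:
    - {"hand": 1, "x": 0.0274, "y": -0.023, "z": 0, "wx": 0, "wy": 0, "wz": 0}
    - {"hand": 1, "x": 0.0274, "y": -0.023, "z": 0, "wx": 0, "wy": 0, "wz": 0}
    - {"hand": 1, "x": 0.0274, "y": -0.023, "z": 0, "wx": 0, "wy": 0, "wz": 0}
    - {"hand": 1, "x": 0.0274, "y": -0.023, "z": 0, "wx": 0, "wy": 0, "wz": 0}
    - {"hand": 1, "x": 0.0274, "y": -0.023, "z": 0, "wx": 0, "wy": 0, "wz": 0}
    - {"hand": 1, "x": 0.0274, "y": -0.023, "z": 0, "wx": 0, "wy": 0, "wz": 0}
    - {"hand": 1, "x": 0.0274, "y": -0.023, "z": 0, "wx": 0, "wy": 0, "wz": 0}
    - {"hand": 1, "x": 0.0274, "y": -0.023, "z": 0, "wx": 0, "wy": 0, "wz": 0}
    - {"hand": 1, "x": 0.0274, "y": -0.023, "z": 0, "wx": 0, "wy": 0, "wz": 0}
    - {"hand": 1, "x": 0.0274, "y": -0.023, "z": 0, "wx": 0, "wy": 0, "wz": 0}
    - {"hand": 1, "x": 0.0274, "y": -0.023, "z": 0, "wx": 0, "wy": 0, "wz": 0}
    - {"hand": 1, "x": 0.0274, "y": -0.023, "z": 0, "wx": 0, "wy": 0, "wz": 0}
    - {"hand": 1, "x": 0.0274, "y": -0.023, "z": 0, "wx": 0, "wy": 0, "wz": 0}
    - {"hand": 1, "x": 0.0274, "y": -0.023, "z": 0, "wx": 0, "wy": 0, "wz": 0}
    - {"hand": 1, "x": 0.0274, "y": -0.023, "z": 0, "wx": 0, "wy": 0, "wz": 0}
    - {"hand": 1, "x": 0.0274, "y": -0.023, "z": 0, "wx": 0, "wy": 0, "wz": 0}
    - {"hand": 1, "x": 0, "y": 0, "z": 0, "wx": 0, "wy": 0, "wz": 0.1085}
    - {"hand": 1, "x": 0, "y": 0, "z": 0, "wx": 0, "wy": 0, "wz": 0.1085}
    - {"hand": 1, "x": 0, "y": 0, "z": 0, "wx": 0, "wy": 0, "wz": 0.1085}
    - {"hand": 1, "x": 0, "y": 0, "z": 0, "wx": 0, "wy": 0, "wz": 0.1085}

```text
t: 2.25
position: [0.4754, -0.0948, 0.3038]
tool_rot: [0.0, 0.995, -0.097, -0.0]
wrist_force: [-0.1, 0.5, 0.5]
width: 0.0856
```

```bash
python3 - <<'E'
from h import *
s=r.read_state();print(s["t"],s["position"],s["tool_rot"],s["joint_pos"],s["width"],s["wrist_force"])
c=r.camera("wrist")
cv2.imwrite("pics/w2.png",c["frame"][:,:,::-1])
E
```

```text
2.25 [ 0.47539351 -0.09481862  0.30376717] [ 2.17823068e-05  9.95290689e-01 -9.69351452e-02 -1.43407577e-04] [-3.40459749e-01  1.39592307e-01  1.68630657e+00 -1.15114206e-04
  1.31596164e+00  1.42454081e+00] 0.0855980388890348 [-0.14212341  0.47631071  0.45250458]
```

View pics/w2.png

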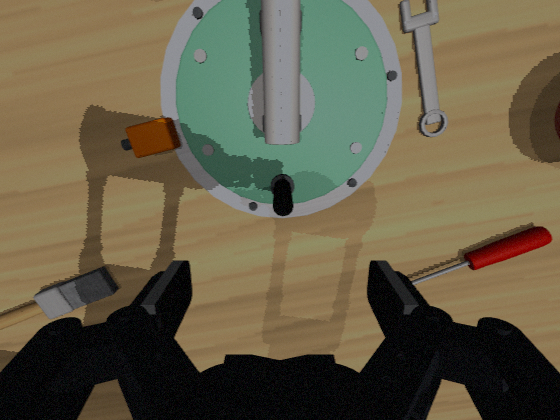

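The wrist view shows the post from its foot (283,183) to its top (283,208), the hub centre near (281,102) and the block at (152,137). I'll cast rays to refine.

```bash
cat >> h.py <<'E'
def wray(c,s,uv):
    f=c["frame"].shape[0]/2/np.tan(np.radians(c["vfov"])/2)
    d=np.array([(uv[0]-c["cx"])/f,(uv[1]-c["cy"])/f,1])
    q=s["tool_rot"];A=R.from_quat([q[1],q[2],q[3],q[0]]).as_matrix();m=c["mount"]
    return A@m[:3,3]+s["position"], A@m[:3,:3]@d
def wonz(c,s,uv,z):
    o,d=wray(c,s,uv); return (o+d*(z-o[2])/d[2])[:2]
E
python3 - <<'E'
from h import *
s=r.read_state();c=r.camera("wrist")
hsv=cv2.cvtColor(c["frame"],cv2.COLOR_RGB2HSV);H,S,V=[hsv[...,i].astype(int) for i in range(3)]
g=(H>55)&(H<95)&(S>60)&(V>40);g[225:]=0
ys,xs=np.nonzero(g);h=cv2.convexHull(np.c_[xs,ys].astype(np.int32))[:,0]
P=np.array([wonz(c,s,p,.05) for p in h if p[1]>3])
A=np.c_[2*P,np.ones(len(P))];x=np.linalg.lstsq(A,(P**2).sum(1),rcond=None)[0]
C=x[:2];print("centre",C,"rad",np.sqrt(x[2]+C@C))
post=wonz(c,s,(283,208),.13);pf=wonz(c,s,(283,183),.05);print("post top",post,"foot",pf,np.linalg.norm(post-C))
o=(H>5)&(H<18)&(S>190)&(V>100);o[220:]=0;o[:,250:]=0
cs,_=comps(o,50);print([(a,b,wonz(c,s,b,.042)) for a,b in cs])
E
```

```text
centre [ 0.55767577 -0.11357625] rad 0.10608553157335461
post top [ 0.47348747 -0.09835468] foot [ 0.4764245  -0.09999578] 0.08555329476618083
[((np.int32(126), np.int32(119), np.int32(46), np.int32(38), np.int32(1099)), array([149. , 137.6]), array([0.55150712, 0.03124643]))]
```

Call:
drive_tool:
  deltas:
    - {"hand": 1, "x": -0.0005, "y": 0.0023, "z": 0.015, "wx": 0, "wy": 0, "wz": 0}
    - {"hand": 1, "x": 0, "y": 0, "z": 0.015, "wx": 0, "wy": 0, "wz": 0}
    - {"hand": 1, "x": 0, "y": 0, "z": 0.015, "wx": 0, "wy": 0, "wz": 0}
    - {"hand": 1, "x": 0, "y": 0, "z": 0.015, "wx": 0, "wy": 0, "wz": 0}
    - {"hand": 1, "x": 0, "y": 0, "z": 0.015, "wx": 0, "wy": 0, "wz": 0}
    - {"hand": 1, "x": 0, "y": 0, "z": 0.015, "wx": 0, "wy": 0, "wz": 0}
    - {"hand": 1, "x": 0, "y": 0, "z": 0.015, "wx": 0, "wy": 0, "wz": 0}
    - {"hand": 1, "x": 0, "y": 0, "z": 0.015, "wx": 0, "wy": 0, "wz": 0}
    - {"hand": 1, "x": 0, "y": 0, "z": 0.015, "wx": 0, "wy": 0, "wz": 0}
    - {"hand": 0.33, "x": 0, "y": 0, "z": 0, "wx": 0, "wy": 0, "wz": 0}
    - {"hand": 0.33, "x": 0, "y": 0, "z": 0, "wx": 0, "wy": 0, "wz": 0}
    - {"hand": 0.33, "x": 0, "y": 0, "z": 0, "wx": 0, "wy": 0, "wz": 0}
    - {"hand": 0.33, "x": 0, "y": 0, "z": 0, "wx": 0, "wy": 0, "wz": 0}
    - {"hand": 0.33, "x": 0, "y": 0, "z": 0, "wx": 0, "wy": 0, "wz": 0}
    - {"hand": 0.33, "x": 0, "y": 0, "z": 0, "wx": 0, "wy": 0, "wz": 0}

```text
t: 3.85
position: [0.4746, -0.0973, 0.1693]
tool_rot: [0.0, 0.995, -0.095, 0.0]
wrist_force: [-0.7, -0.8, 0.3]
width: 0.028
```

```bash
python3 - <<'E'
from h import *
s=r.read_state();print(s["t"],s["position"],s["width"],s["wrist_force"])
c=r.camera("wrist")
cv2.imwrite("pics/w3.png",c["frame"][:,:,::-1])
E
```

```text
3.85 [ 0.47463856 -0.09730006  0.16931087] 0.028025723118328395 [-0.65479896 -0.82934991  0.27667023]
```

View pics/w3.png

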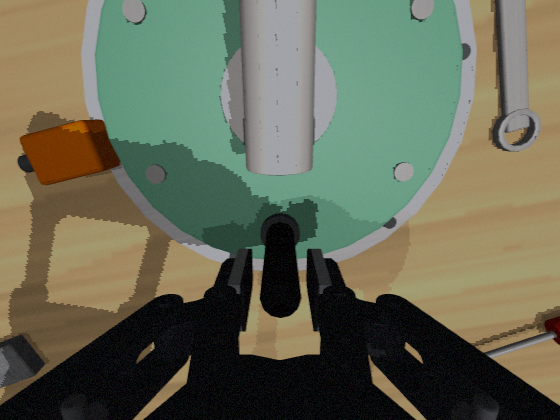

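The post stands centred (column 280) between the pads. I drive the arc: 20 rows of 4°.

Call:
drive_tool:
  deltas:
    - {"hand": 0.33, "x": 0.0002, "y": 0.00595, "z": 0, "wx": 0, "wy": 0, "wz": -0.07}
    - {"hand": 0.33, "x": 0.0002, "y": 0.00595, "z": 0, "wx": 0, "wy": 0, "wz": -0.07}
    - {"hand": 0.33, "x": 0.0002, "y": 0.00595, "z": 0, "wx": 0, "wy": 0, "wz": -0.07}
    - {"hand": 0.33, "x": 0.0002, "y": 0.00595, "z": 0, "wx": 0, "wy": 0, "wz": -0.07}
    - {"hand": 0.33, "x": 0.0002, "y": 0.00595, "z": 0, "wx": 0, "wy": 0, "wz": -0.07}
    - {"hand": 0.33, "x": 0.0002, "y": 0.00595, "z": 0, "wx": 0, "wy": 0, "wz": -0.07}
    - {"hand": 0.33, "x": 0.0002, "y": 0.00595, "z": 0, "wx": 0, "wy": 0, "wz": -0.07}
    - {"hand": 0.33, "x": 0.0002, "y": 0.00595, "z": 0, "wx": 0, "wy": 0, "wz": -0.07}
    - {"hand": 0.33, "x": 0.0002, "y": 0.00595, "z": 0, "wx": 0, "wy": 0, "wz": -0.07}
    - {"hand": 0.33, "x": 0.0002, "y": 0.00595, "z": 0, "wx": 0, "wy": 0, "wz": -0.07}

```text
t: 4.9
position: [0.4836, -0.1542, 0.169]
tool_rot: [-0.001, 0.967, 0.253, 0.0]
wrist_force: [-0.6, 2.6, 1.2]
width: 0.0282
```

Call:
drive_tool:
  deltas:
    - {"hand": 0.33, "x": 0.0002, "y": 0.00595, "z": 0, "wx": 0, "wy": 0, "wz": -0.07}
    - {"hand": 0.33, "x": 0.0002, "y": 0.00595, "z": 0, "wx": 0, "wy": 0, "wz": -0.07}
    - {"hand": 0.33, "x": 0.0002, "y": 0.00595, "z": 0, "wx": 0, "wy": 0, "wz": -0.07}
    - {"hand": 0.33, "x": 0.0002, "y": 0.00595, "z": 0, "wx": 0, "wy": 0, "wz": -0.07}
    - {"hand": 0.33, "x": 0.0002, "y": 0.00595, "z": 0, "wx": 0, "wy": 0, "wz": -0.07}
    - {"hand": 0.33, "x": 0.0002, "y": 0.00595, "z": 0, "wx": 0, "wy": 0, "wz": -0.07}
    - {"hand": 0.33, "x": 0.0002, "y": 0.00595, "z": 0, "wx": 0, "wy": 0, "wz": -0.07}
    - {"hand": 0.33, "x": 0.0002, "y": 0.00595, "z": 0, "wx": 0, "wy": 0, "wz": -0.07}
    - {"hand": 0.33, "x": 0.0002, "y": 0.00595, "z": 0, "wx": 0, "wy": 0, "wz": -0.07}
    - {"hand": 0.33, "x": 0.0002, "y": 0.00595, "z": 0, "wx": 0, "wy": 0, "wz": -0.07}
    - {"hand": 0.33, "x": 0.0001, "y": 0.003, "z": 0, "wx": 0, "wy": 0, "wz": -0.035}
    - {"hand": 0.33, "x": 0.0001, "y": 0.003, "z": 0, "wx": 0, "wy": 0, "wz": -0.035}
    - {"hand": 0.33, "x": 0.0001, "y": 0.003, "z": 0, "wx": 0, "wy": 0, "wz": -0.035}
    - {"hand": 0.33, "x": 0.0001, "y": 0.003, "z": 0, "wx": 0, "wy": 0, "wz": -0.035}
    - {"hand": 0.33, "x": 0.0001, "y": 0.003, "z": 0, "wx": 0, "wy": 0, "wz": -0.035}
    - {"hand": 0.33, "x": 0.0001, "y": 0.003, "z": 0, "wx": 0, "wy": 0, "wz": -0.035}
    - {"hand": 0.33, "x": 0.0001, "y": 0.003, "z": 0, "wx": 0, "wy": 0, "wz": -0.035}
    - {"hand": 0.33, "x": 0.0001, "y": 0.003, "z": 0, "wx": 0, "wy": 0, "wz": -0.035}
    - {"hand": 0.33, "x": 0.0001, "y": 0.003, "z": 0, "wx": 0, "wy": 0, "wz": -0.035}
    - {"hand": 0.33, "x": 0.0001, "y": 0.003, "z": 0, "wx": 0, "wy": 0, "wz": -0.035}

```text
t: 6.9
position: [0.5564, -0.1982, 0.1688]
tool_rot: [-0.001, 0.71, 0.704, -0.001]
wrist_force: [-2.0, -1.2, 0.3]
width: 0.0285
```

```bash
python3 - <<'E'
from h import *
s=r.read_state();q=s["tool_rot"];print(s["t"],s["position"],2*np.arctan2(q[2],q[1]),s["width"],s["wrist_force"],s["joint_pos"])
c=r.camera("wrist");cv2.imwrite("pics/w4.png",c["frame"][:,:,::-1])
E
```

```text
6.9 [ 0.5563619  -0.19815014  0.16876267] 1.561677275635182 0.02845069330498061 [-1.99081621 -1.18499002  0.28228037] [-4.59313173e-01  4.03002515e-01  1.66926082e+00 -1.40462940e-03
  1.07148823e+00 -4.49520229e-01]
```

View pics/w4.png

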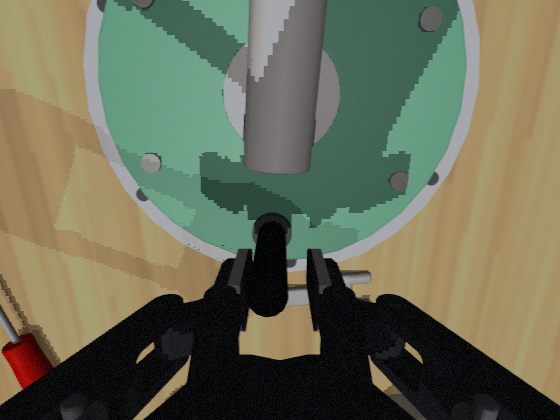

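The post rides on the left (driving) pad and the table lags a few degrees. I continue slowly to the stop.

Call:
drive_tool:
  deltas:
    - {"hand": 0.33, "x": 0, "y": 0.002, "z": 0, "wx": 0, "wy": 0, "wz": -0.02}
    - {"hand": 0.33, "x": 0, "y": 0.002, "z": 0, "wx": 0, "wy": 0, "wz": -0.02}
    - {"hand": 0.33, "x": 0, "y": 0.002, "z": 0, "wx": 0, "wy": 0, "wz": -0.02}
    - {"hand": 0.33, "x": 0, "y": 0.002, "z": 0, "wx": 0, "wy": 0, "wz": -0.02}
    - {"hand": 0.33, "x": 0, "y": 0.001, "z": 0, "wx": 0, "wy": 0, "wz": 0}
    - {"hand": 0.33, "x": 0, "y": 0.001, "z": 0, "wx": 0, "wy": 0, "wz": 0}

```text
t: 7.55
position: [0.5674, -0.1979, 0.1688]
tool_rot: [0.0, 0.682, 0.731, -0.0]
wrist_force: [-2.7, -1.9, 0.2]
width: 0.0279
```

Call:
drive_tool:
  deltas:
    - {"hand": 0.33, "x": 0, "y": 0.001, "z": 0, "wx": 0, "wy": 0, "wz": 0}
    - {"hand": 0.33, "x": 0, "y": 0.001, "z": 0, "wx": 0, "wy": 0, "wz": 0}
    - {"hand": 0.33, "x": 0, "y": 0.001, "z": 0, "wx": 0, "wy": 0, "wz": 0}

```text
t: 7.85
position: [0.5678, -0.1978, 0.1687]
tool_rot: [-0.002, 0.682, 0.731, -0.002]
wrist_force: [-10.0, -4.1, 4.1]
width: 0.0279
```

Call:
drive_tool:
  deltas:
    - {"hand": 0.33, "x": 0, "y": 0.001, "z": 0, "wx": 0, "wy": 0, "wz": 0}
    - {"hand": 0.33, "x": 0, "y": 0, "z": 0, "wx": 0, "wy": 0, "wz": 0}
    - {"hand": 0.33, "x": 0, "y": 0, "z": 0, "wx": 0, "wy": 0, "wz": 0}
    - {"hand": 0.33, "x": 0, "y": 0, "z": 0, "wx": 0, "wy": 0, "wz": 0}

```text
t: 8.25
position: [0.5679, -0.1979, 0.1687]
tool_rot: [-0.003, 0.682, 0.731, -0.003]
wrist_force: [-9.9, -4.0, 4.4]
width: 0.0279
```

```bash
python3 - <<'E'
from h import *
s=r.read_state();print(s["t"],s["position"],s["wrist_force"])
c=r.camera("top");cv2.imwrite("pics/top2.png",cv2.resize(c["frame"][130:260,220:370,::-1],None,fx=5,fy=4.6,interpolation=cv2.INTER_CUBIC))
c=r.camera("scene");cv2.imwrite("pics/scene2.png",cv2.resize(c["frame"][180:310,190:370,::-1],None,fx=4,fy=4,interpolation=cv2.INTER_CUBIC))
E
```

```text
8.25 [ 0.56789408 -0.19785661  0.1686875 ] [-9.94754992 -4.01772832  4.381341  ]
```

View pics/scene2.png

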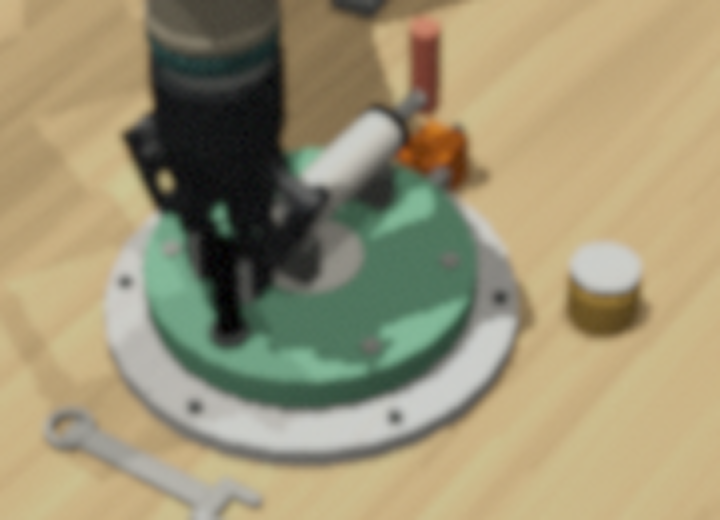

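View pics/top2.png

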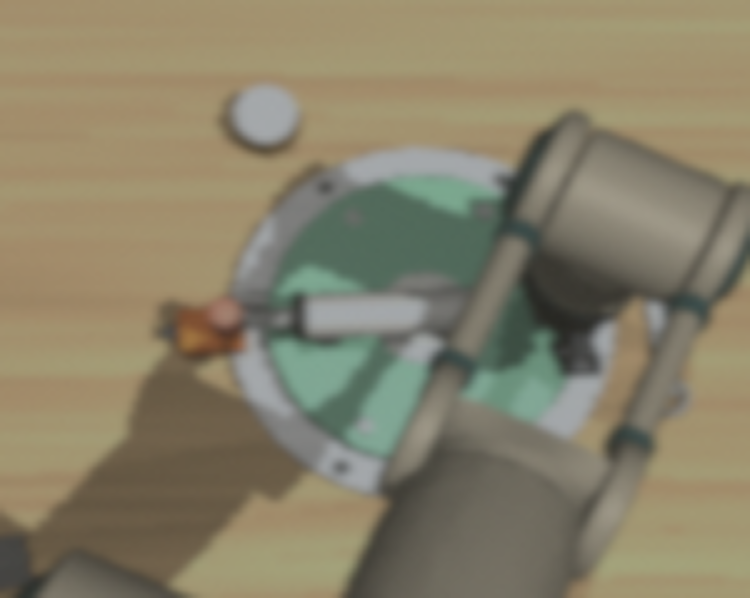

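The tube stands over the block, with the lug touching it in the scene view. The knob is at (223,314) in the top crop and the push force has stalled at 10 N. I back off, open and lift clear.

Call:
drive_tool:
  deltas:
    - {"hand": 0.33, "x": 0, "y": -0.002, "z": 0, "wx": 0, "wy": 0, "wz": 0}
    - {"hand": 0.33, "x": 0, "y": -0.002, "z": 0, "wx": 0, "wy": 0, "wz": 0}
    - {"hand": 0.6, "x": 0, "y": -0.002, "z": 0, "wx": 0, "wy": 0, "wz": 0}
    - {"hand": 0.6, "x": 0, "y": -0.002, "z": 0, "wx": 0, "wy": 0, "wz": 0}
    - {"hand": 0.6, "x": 0, "y": 0, "z": 0, "wx": 0, "wy": 0, "wz": 0}
    - {"hand": 0.6, "x": 0, "y": 0, "z": -0.02, "wx": 0, "wy": 0, "wz": 0.02}
    - {"hand": 0.6, "x": 0, "y": 0, "z": -0.03, "wx": 0, "wy": 0, "wz": 0}
    - {"hand": 0.6, "x": 0, "y": 0, "z": -0.03, "wx": 0, "wy": 0, "wz": 0}
    - {"hand": 0.6, "x": 0, "y": 0, "z": -0.03, "wx": 0, "wy": 0, "wz": 0}
    - {"hand": 0.6, "x": 0, "y": 0, "z": -0.02, "wx": 0, "wy": 0, "wz": 0}

```text
t: 9.35
position: [0.5642, -0.198, 0.3015]
tool_rot: [0.002, 0.689, 0.724, 0.001]
wrist_force: [0.1, -0.5, -0.2]
width: 0.0512
```

```bash
python3 - <<'E'
from h import *
s=r.read_state();q=s["tool_rot"];print(s["t"],s["position"],2*np.arctan2(q[2],q[1]),q,s["width"],s["wrist_force"])
c=r.camera("wrist");cv2.imwrite("pics/w5.png",c["frame"][:,:,::-1])
c=r.camera("top");print(onz(c,(264.6,198.3),.15))
E
```

```text
9.35 [ 0.56416564 -0.19801974  0.30147268] 1.6200095689541356 [0.00176615 0.68949364 0.72428908 0.000853  ] 0.05115879477138145 [ 0.10488877 -0.46174935 -0.20776107]
[0.54974518 0.02231226]
```

View pics/w5.png

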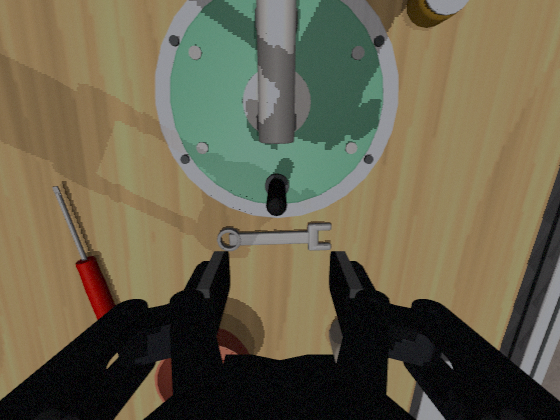

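The post (277,190) is free and the wrench is untouched. I move along the tube to view the knob.

Call:
drive_tool:
  deltas:
    - {"hand": 0.6, "x": 0.02, "y": -0.0005, "z": 0, "wx": 0, "wy": 0, "wz": 0}
    - {"hand": 0.6, "x": 0.02, "y": -0.0005, "z": 0, "wx": 0, "wy": 0, "wz": 0}
    - {"hand": 0.6, "x": 0.02, "y": -0.0005, "z": 0, "wx": 0, "wy": 0, "wz": 0}
    - {"hand": 0.6, "x": 0.02, "y": -0.0005, "z": 0, "wx": 0, "wy": 0, "wz": 0}
    - {"hand": 0.6, "x": 0.02, "y": -0.0005, "z": 0, "wx": 0, "wy": 0, "wz": 0}
    - {"hand": 0.6, "x": 0.02, "y": -0.0005, "z": 0, "wx": 0, "wy": 0, "wz": 0}
    - {"hand": 0.6, "x": 0.02, "y": -0.0005, "z": 0, "wx": 0, "wy": 0, "wz": 0}
    - {"hand": 0.6, "x": 0.02, "y": -0.0005, "z": 0, "wx": 0, "wy": 0, "wz": 0}
    - {"hand": 0.6, "x": 0, "y": 0, "z": 0, "wx": 0, "wy": 0, "wz": 0}

```text
t: 10.35
position: [0.55, -0.0352, 0.2972]
tool_rot: [-0.002, 0.688, 0.725, -0.0]
wrist_force: [0.0, 0.6, 0.1]
width: 0.0514
```

```bash
python3 - <<'E'
from h import *
s=r.read_state();q=s["tool_rot"];print(s["t"],s["position"],2*np.arctan2(q[2],q[1]),q)
c=r.camera("wrist");cv2.imwrite("pics/w6.png",c["frame"][:,:,::-1])
hsv=cv2.cvtColor(c["frame"],cv2.COLOR_RGB2HSV);H,S,V=[hsv[...,i].astype(int) for i in range(3)]
k=((H<7)|(H>172))&(S>100)&(V>60);k[250:]=0
cs,_=comps(k,80);print([(a,b) for a,b in cs])
E
```

```text
10.35 [ 0.55003803 -0.0351742   0.29716122] 1.6228614228321778 [-2.14703767e-03  6.88459860e-01  7.25271198e-01 -3.16353476e-04]
[((np.int32(272), np.int32(123), np.int32(29), np.int32(34), np.int32(703)), array([285.8, 140. ]))]
```

View pics/w6.png

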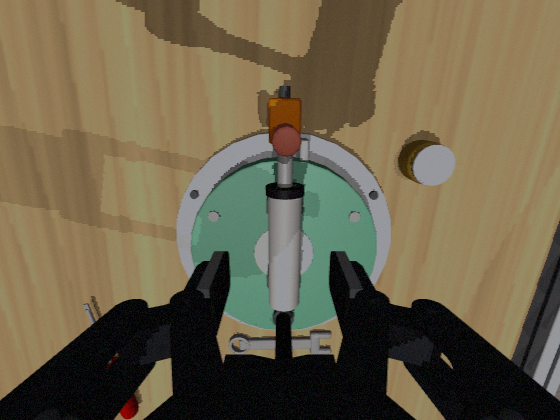

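The tube is straight over the block. The knob top is at (286,141) and the lug touches the block at (303,148). I compute the knob position and angles.

```bash
python3 - <<'E'
from h import *
s=r.read_state();c=r.camera("wrist")
k=wonz(c,s,(286.5,141),.15);m=wonz(c,s,(285,188),.113);
b=wonz(c,s,(285.5,120),.042)
print("knob",k,"mouthtop",m,"block",b)
for C in ([.558,-.112],):
    for p in (k,m): d=p-np.array(C);print(np.degrees(np.arctan2(d[1],d[0])),np.linalg.norm(d))
q=s["tool_rot"];th=2*np.arctan2(q[2],q[1]);x=np.array([np.cos(th),np.sin(th)]);y=np.array([np.sin(th),-np.cos(th)])
d=k-s["position"][:2];print(th,"dx",d@x,"dy",d@y)
E
```

```text
knob [0.55211107 0.01985441] mouthtop [ 0.55403421 -0.02311843] block [0.55247766 0.03159847]
92.5572646097179 0.13198585426600684
92.55477284264734 0.08897000161744421
1.6222765061239586 dx 0.05634833214462923 dy 0.0045676666070138365
```

Call:
drive_tool:
  deltas:
    - {"hand": 0.6, "x": 0.02, "y": 0.0015, "z": 0, "wx": 0, "wy": 0, "wz": 0.003}
    - {"hand": 0.6, "x": 0.02, "y": 0.0015, "z": 0, "wx": 0, "wy": 0, "wz": 0.003}
    - {"hand": 0.6, "x": 0.018, "y": 0.0015, "z": 0, "wx": 0, "wy": 0, "wz": 0}
    - {"hand": 0.6, "x": 0, "y": 0, "z": 0, "wx": 0, "wy": 0, "wz": 0}
    - {"hand": 0.6, "x": 0, "y": 0, "z": 0.015, "wx": 0, "wy": 0, "wz": 0}
    - {"hand": 0.6, "x": 0, "y": 0, "z": 0.015, "wx": 0, "wy": 0, "wz": 0}
    - {"hand": 0.6, "x": 0, "y": 0, "z": 0.015, "wx": 0, "wy": 0, "wz": 0}
    - {"hand": 0.6, "x": 0, "y": 0, "z": 0.015, "wx": 0, "wy": 0, "wz": 0}
    - {"hand": 0.6, "x": 0, "y": 0, "z": 0.015, "wx": 0, "wy": 0, "wz": 0}
    - {"hand": 0.6, "x": 0, "y": 0, "z": 0.015, "wx": 0, "wy": 0, "wz": 0}
    - {"hand": 0.6, "x": 0, "y": 0, "z": 0.015, "wx": 0, "wy": 0, "wz": 0}
    - {"hand": 0.6, "x": 0, "y": 0, "z": 0.01, "wx": 0, "wy": 0, "wz": 0}
    - {"hand": 0.6, "x": 0, "y": 0, "z": 0, "wx": 0, "wy": 0, "wz": 0}

```text
t: 11.75
position: [0.5524, 0.0189, 0.1822]
tool_rot: [-0.001, 0.692, 0.722, -0.001]
wrist_force: [-0.5, -0.4, 0.2]
width: 0.051
```

```bash
python3 - <<'E'
from h import *
s=r.read_state();q=s["tool_rot"];print(s["t"],s["position"],2*np.arctan2(q[2],q[1]),q)
c=r.camera("wrist");cv2.imwrite("pics/w7.png",c["frame"][:,:,::-1])
E
```

```text
11.75 [0.55235437 0.01889298 0.18222515] 1.6129505707009446 [-0.00120975  0.69204596  0.72185126 -0.00129661]
```

View pics/w7.png

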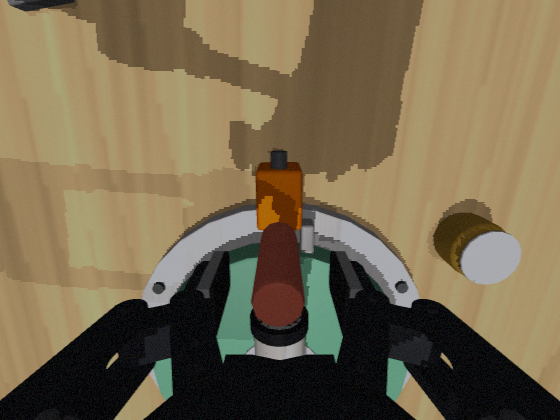

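The knob (column 279) is centred between the pads. I shift x by 3 mm and close.

Call:
drive_tool:
  deltas:
    - {"hand": 0.6, "x": 0.003, "y": 0, "z": 0, "wx": 0, "wy": 0, "wz": 0}
    - {"hand": 0, "x": 0, "y": 0, "z": 0, "wx": 0, "wy": 0, "wz": 0}
    - {"hand": 0, "x": 0, "y": 0, "z": 0, "wx": 0, "wy": 0, "wz": 0}
    - {"hand": 0, "x": 0, "y": 0, "z": 0, "wx": 0, "wy": 0, "wz": 0}
    - {"hand": 0, "x": 0, "y": 0, "z": 0, "wx": 0, "wy": 0, "wz": 0}
    - {"hand": 0, "x": 0, "y": 0, "z": 0, "wx": 0, "wy": 0, "wz": 0}
    - {"hand": 0, "x": 0, "y": 0, "z": 0, "wx": 0, "wy": 0, "wz": 0}

```text
t: 12.5
position: [0.5533, 0.0228, 0.1847]
tool_rot: [0.0, 0.692, 0.722, 0.0]
wrist_force: [-1.7, 0.1, 5.3]
width: 0.0206
```

```bash
python3 - <<'E'
from h import *
s=r.read_state();q=s["tool_rot"];print(s["t"],s["position"],2*np.arctan2(q[2],q[1]),s["width"],s["wrist_force"])
for n,a in(("top",(180,222,250,320)),("scene",(190,260,270,350))):
    c=r.camera(n);cv2.imwrite(f"pics/{n}3.png",cv2.resize(c["frame"][a[0]:a[1],a[2]:a[3],::-1],None,fx=8,fy=8,interpolation=cv2.INTER_CUBIC))
E
```

```text
12.5 [0.55330918 0.02283274 0.18470537] 1.6138489547269326 0.020605959242579883 [-1.74130268  0.06611543  5.30221103]
```

View pics/scene3.png

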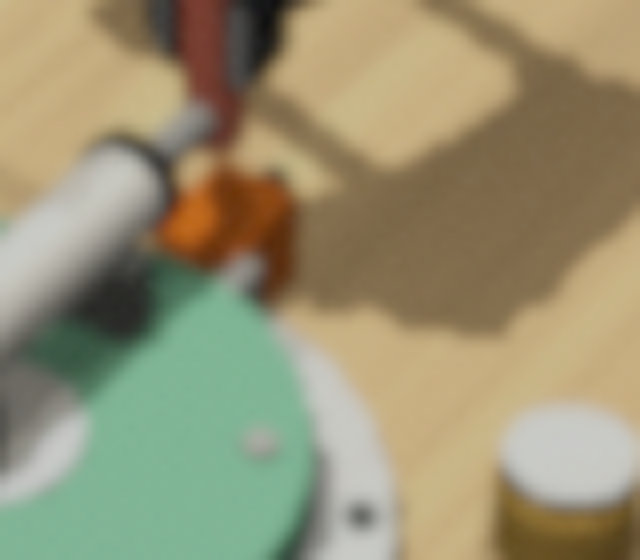

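The knob is gripped (20.6 mm) with the rod still in and the lug on the block. I pull 70 mm, then look.

Call:
drive_tool:
  deltas:
    - {"hand": 0, "x": 0.005, "y": 0, "z": 0, "wx": 0, "wy": 0, "wz": 0}
    - {"hand": 0, "x": 0.005, "y": 0, "z": 0, "wx": 0, "wy": 0, "wz": 0}
    - {"hand": 0, "x": 0.005, "y": 0, "z": 0, "wx": 0, "wy": 0, "wz": 0}
    - {"hand": 0, "x": 0.005, "y": 0, "z": 0, "wx": 0, "wy": 0, "wz": 0}
    - {"hand": 0, "x": 0.005, "y": 0, "z": 0, "wx": 0, "wy": 0, "wz": 0}
    - {"hand": 0, "x": 0.005, "y": 0, "z": 0, "wx": 0, "wy": 0, "wz": 0}
    - {"hand": 0, "x": 0.005, "y": 0, "z": 0, "wx": 0, "wy": 0, "wz": 0}
    - {"hand": 0, "x": 0.005, "y": 0, "z": 0, "wx": 0, "wy": 0, "wz": 0}
    - {"hand": 0, "x": 0.005, "y": 0, "z": 0, "wx": 0, "wy": 0, "wz": 0}
    - {"hand": 0, "x": 0.005, "y": 0, "z": 0, "wx": 0, "wy": 0, "wz": 0}
    - {"hand": 0, "x": 0.005, "y": 0, "z": 0, "wx": 0, "wy": 0, "wz": 0}
    - {"hand": 0, "x": 0.005, "y": 0, "z": 0, "wx": 0, "wy": 0, "wz": 0}
    - {"hand": 0, "x": 0.005, "y": 0, "z": 0, "wx": 0, "wy": 0, "wz": 0}
    - {"hand": 0, "x": 0.005, "y": 0, "z": 0, "wx": 0, "wy": 0, "wz": 0}
    - {"hand": 0, "x": 0, "y": 0, "z": 0, "wx": 0, "wy": 0, "wz": 0}
    - {"hand": 0, "x": 0, "y": 0, "z": 0, "wx": 0, "wy": 0, "wz": 0}

```text
t: 14.2
position: [0.551, 0.09, 0.1847]
tool_rot: [0.003, 0.691, 0.723, -0.001]
wrist_force: [0.6, -7.8, 5.2]
width: 0.0206
```

```bash
python3 - <<'E'
from h import *
s=r.read_state();q=s["tool_rot"];print(s["t"],s["position"],2*np.arctan2(q[2],q[1]),q,s["width"],s["wrist_force"])
for n,a in(("top",(180,222,240,320)),("scene",(180,250,270,350))):
    c=r.camera(n);cv2.imwrite(f"pics/{n}4.png",cv2.resize(c["frame"][a[0]:a[1],a[2]:a[3],::-1],None,fx=8,fy=8,interpolation=cv2.INTER_CUBIC))
c=r.camera("wrist");cv2.imwrite("pics/w8.png",c["frame"][:,:,::-1])
E
```

```text
14.2 [0.55096687 0.09001156 0.18467475] 1.615076803747758 [ 0.00282285  0.69127583  0.72258414 -0.00138528] 0.020608408888840468 [ 0.62371635 -7.77757241  5.1506479 ]
```

View pics/scene4.png

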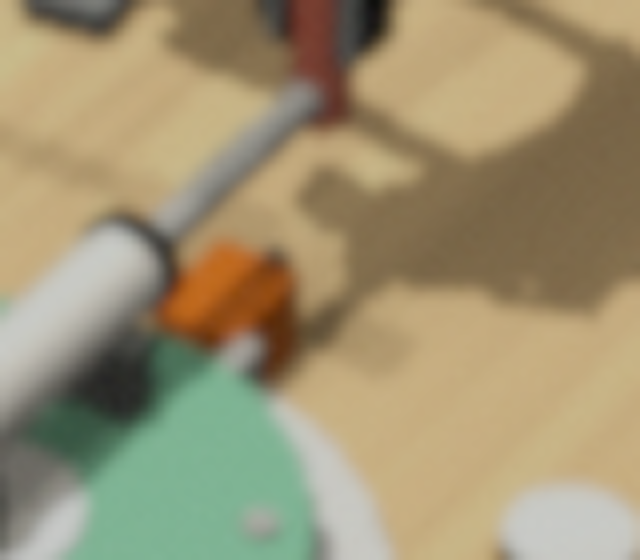

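View pics/top4.png

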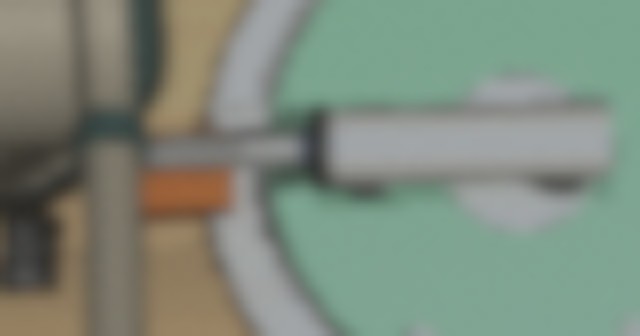

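View pics/w8.png

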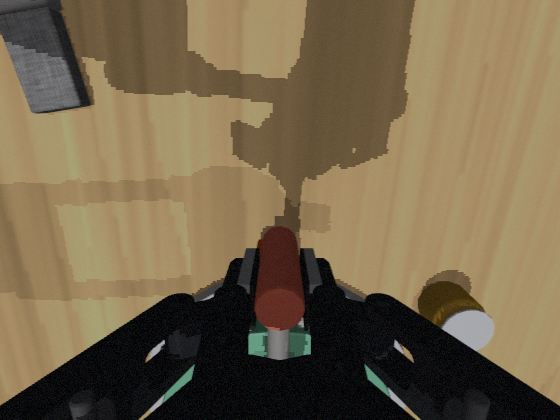

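The TCP has moved 67 mm, and the blue only begins to show at the mouth (top crop 310,145). The wrist view shows a firm grip on the knob. I pull another 8.5 mm.

Call:
drive_tool:
  deltas:
    - {"hand": 0, "x": 0.003, "y": 0, "z": 0, "wx": 0, "wy": 0, "wz": 0}
    - {"hand": 0, "x": 0.003, "y": 0, "z": 0, "wx": 0, "wy": 0, "wz": 0}
    - {"hand": 0, "x": 0.0025, "y": 0, "z": 0, "wx": 0, "wy": 0, "wz": 0}
    - {"hand": 0, "x": 0, "y": 0, "z": 0, "wx": 0, "wy": 0, "wz": 0}
    - {"hand": 0, "x": 0, "y": 0, "z": 0, "wx": 0, "wy": 0, "wz": 0}
    - {"hand": 0, "x": 0, "y": 0, "z": 0, "wx": 0, "wy": 0, "wz": 0}

```text
t: 14.95
position: [0.5507, 0.0981, 0.1847]
tool_rot: [0.003, 0.691, 0.723, -0.002]
wrist_force: [0.6, -10.0, 3.3]
width: 0.0206
```

```bash
python3 - <<'E'
from h import *
s=r.read_state();q=s["tool_rot"];print(s["t"],s["position"],2*np.arctan2(q[2],q[1]),s["width"],s["wrist_force"])
acc={}
for n,a in(("top",(180,222,240,320)),("scene",(180,250,270,350))):
    fr=[]
    for i in range(4):
        c=r.camera(n);fr.append(c["frame"].astype(float))
    f=np.mean(fr,0);acc[n]=(c,f)
    cv2.imwrite(f"pics/{n}5.png",cv2.resize(f[a[0]:a[1],a[2]:a[3],::-1].astype(np.uint8),None,fx=8,fy=8,interpolation=cv2.INTER_CUBIC))
    # expected profile along rod axis line
    u=np.array([np.cos(1.615),np.sin(1.615)])
    for L in range(84,116,2):
        p=np.r_[np.array([.5578,-.1122])+u*L/1000,.095+(0.007 if n=="top" else .004)]
        x,y=proj(c,p); v=cv2.remap(f.astype(np.float32),np.float32([[x]]),np.float32([[y]]),cv2.INTER_LINEAR)[0,0]
        print(n,L,np.round([x,y],1),v.round())
s=r.read_state();print(s["t"],s["position"],s["wrist_force"])
E
```

```text
14.95 [0.55068359 0.09814505 0.18465907] 1.614972638086738 0.020642082909728028 [  0.56872279 -10.01075465   3.28756912]
top 84 [280.2 198.6] [ 98. 100. 100.]
top 86 [279.6 198.6] [79. 82. 83.]
top 88 [279.  198.7] [62. 65. 68.]
top 90 [278.4 198.7] [56. 63. 76.]
top 92 [277.8 198.7] [53. 63. 85.]
top 94 [277.2 198.8] [54. 68. 98.]
top 96 [276.6 198.8] [ 60.  76. 109.]
top 98 [276.  198.8] [ 68.  85. 119.]
top 100 [275.4 198.8] [ 83.  96. 123.]
top 102 [274.8 198.9] [ 98. 108. 127.]
top 104 [274.2 198.9] [113. 119. 129.]
top 106 [273.6 198.9] [122. 126. 131.]
top 108 [273.  198.9] [129. 132. 132.]
top 110 [272.3 199. ] [132. 133. 132.]
top 112 [271.7 199. ] [133. 135. 133.]
top 114 [271.1 199. ] [134. 135. 133.]
scene 84 [285.8 211.7] [193. 192. 184.]
scene 86 [286.2 211.3] [188. 188. 179.]
scene 88 [286.6 210.9] [179. 178. 170.]
scene 90 [287.  210.5] [164. 163. 155.]
scene 92 [287.5 210.1] [138. 137. 131.]
scene 94 [287.9 209.7] [107. 107. 102.]
scene 96 [288.3 209.3] [80. 81. 83.]
scene 98 [288.7 208.9] [65. 69. 79.]
scene 100 [289.2 208.5] [74. 79. 93.]
scene 102 [289.6 208.1] [ 93.  98. 112.]
scene 104 [290.  207.7] [115. 119. 130.]
scene 106 [290.4 207.3] [135. 136. 140.]
scene 108 [290.9 206.9] [149. 149. 148.]
scene 110 [291.3 206.5] [156. 154. 150.]
scene 112 [291.7 206.1] [160. 158. 151.]
scene 114 [292.1 205.7] [162. 159. 151.]
15.35 [0.55066954 0.09813579 0.18466932] [  0.89043647 -10.00568349   5.44414717]
```

View pics/scene5.png

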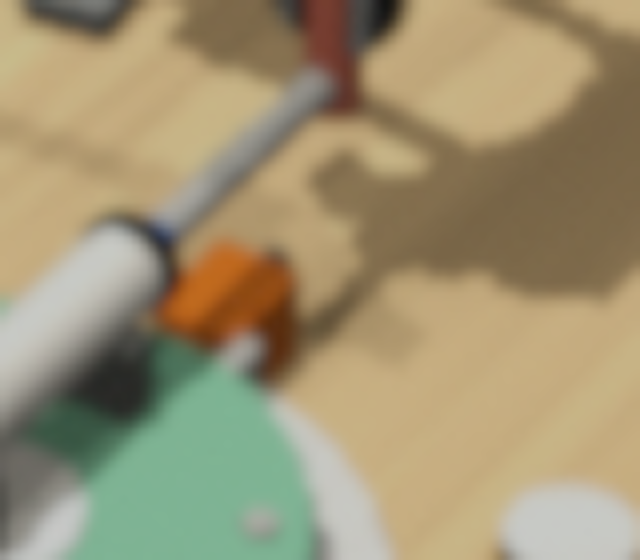

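View pics/top5.png

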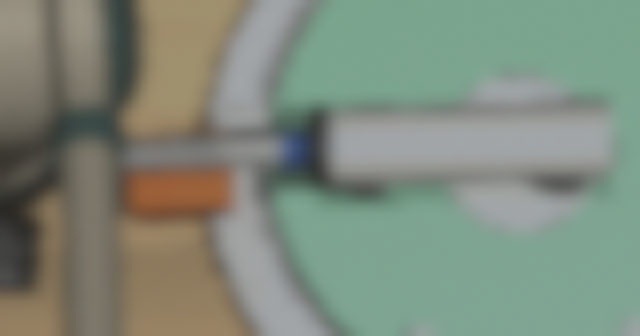

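The blue band is now fully visible at the mouth, with its outer edge about 101–102 mm from the axis, so the rod is about 75 mm out. The spring force of 10 N and the 75.3 mm of TCP travel agree. I add a light 2 mm nudge towards the stop and hold.

Call:
drive_tool:
  deltas:
    - {"hand": 0, "x": 0, "y": -0.001, "z": 0, "wx": 0, "wy": 0, "wz": 0}
    - {"hand": 0, "x": 0, "y": -0.001, "z": 0, "wx": 0, "wy": 0, "wz": 0}
    - {"hand": 0, "x": 0, "y": 0, "z": 0, "wx": 0, "wy": 0, "wz": 0}
    - {"hand": 0, "x": 0, "y": 0, "z": 0, "wx": 0, "wy": 0, "wz": 0}
    - {"hand": 0, "x": 0, "y": 0, "z": 0, "wx": 0, "wy": 0, "wz": 0}
    - {"hand": 0, "x": 0, "y": 0, "z": 0, "wx": 0, "wy": 0, "wz": 0}
    - {"hand": 0, "x": 0, "y": 0, "z": 0, "wx": 0, "wy": 0, "wz": 0}
    - {"hand": 0, "x": 0, "y": 0, "z": 0, "wx": 0, "wy": 0, "wz": 0}
    - {"hand": 0, "x": 0, "y": 0, "z": 0, "wx": 0, "wy": 0, "wz": 0}
    - {"hand": 0, "x": 0, "y": 0, "z": 0, "wx": 0, "wy": 0, "wz": 0}

```text
t: 16.35
position: [0.5489, 0.0981, 0.1847]
tool_rot: [0.003, 0.691, 0.723, -0.001]
wrist_force: [1.5, -9.5, 4.0]
width: 0.0209
```

```bash
python3 - <<'E'
from h import *
s=r.read_state();print(s["t"],s["position"],s["width"],s["wrist_force"],abs(s["dq"]).max())
c=r.camera("top");cv2.imwrite("pics/top6.png",cv2.resize(c["frame"][130:260,220:370,::-1],None,fx=5,fy=4.6,interpolation=cv2.INTER_CUBIC))
E
```

```text
16.35 [0.54894665 0.09805086 0.18466818] 0.020879706765714177 [ 1.50699052 -9.45397346  3.95604998] 0.0012893333634048595
```

View pics/top6.png

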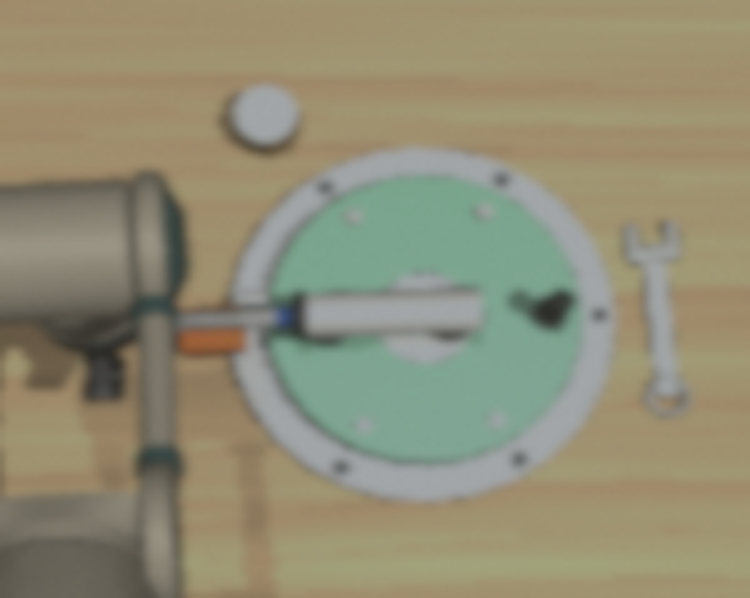

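The nudge moved 1.7 mm with almost no force, so the table had a hair of slack. I nudge on until I feel the stop.

Call:
drive_tool:
  deltas:
    - {"hand": 0, "x": 0, "y": -0.001, "z": 0, "wx": 0, "wy": 0, "wz": 0}
    - {"hand": 0, "x": 0, "y": -0.001, "z": 0, "wx": 0, "wy": 0, "wz": 0}
    - {"hand": 0, "x": 0, "y": -0.001, "z": 0, "wx": 0, "wy": 0, "wz": 0}
    - {"hand": 0, "x": 0, "y": 0, "z": 0, "wx": 0, "wy": 0, "wz": 0}
    - {"hand": 0, "x": 0, "y": 0, "z": 0, "wx": 0, "wy": 0, "wz": 0}
    - {"hand": 0, "x": 0, "y": 0, "z": 0, "wx": 0, "wy": 0, "wz": 0}
    - {"hand": 0, "x": 0, "y": 0, "z": 0, "wx": 0, "wy": 0, "wz": 0}
    - {"hand": 0, "x": 0, "y": 0, "z": 0, "wx": 0, "wy": 0, "wz": 0}

```text
t: 17.2
position: [0.5474, 0.0979, 0.1847]
tool_rot: [0.004, 0.691, 0.723, -0.0]
wrist_force: [4.9, -9.8, 1.2]
width: 0.0207
```

The force rose to 4.9 N and the motion stalled, so it is against the stop. Last check, then I hand in.

```bash
python3 - <<'E'
from h import *
c=r.camera("top")
fr=c["frame"].astype(np.float32);u=np.array([np.cos(1.615),np.sin(1.615)])
for L in range(92,112,3):
    x,y=proj(c,np.r_[np.array([.5578,-.1122])+u*L/1000,.102]);print(L,cv2.remap(fr,np.float32([[x]]),np.float32([[y]]),1)[0,0])
s=r.read_state();print(s["t"],s["position"],s["width"],s["wrist_force"],abs(s["dq"]).max())
print(r.sign_off())
E
```

```text
92 [52.81543 63.56543 85.4082 ]
95 [ 55.65625  72.55859 105.90625]
98 [ 69.64453  85.66992 121.05078]
101 [ 93.86328 105.18555 128.05078]
104 [117.24609 123.18359 132.63281]
107 [131.98438 134.78125 136.5    ]
110 [138.97949 140.96973 139.64648]
17.25 [0.54739097 0.09791773 0.1846865 ] 0.02077517009194012 [ 4.58002585 -9.41420375  1.51345553] 0.001224117841823717
the job is handed in; nothing more can be done
None
```

I turned the turntable counter-clockwise by its post until it met the index stop with the rod still in. I then gripped the coral knob, pulled the rod out to the blue band, and handed in at 17.25 s while holding it there. `r.sign_off()` gives no verdict, so these are my own checks.

- **Rod:** it is about 75 mm out. The gripper travelled 75.1 mm, and the pull was 9.4–10 N against the expected 10 N. The outer edge of the band measured about 101–102 mm from the axis, where 102 mm is ideal.
- **Grip:** the fingers read 20.8 mm on the 22 mm knob, and the arm was still.
- **Turntable:** pushing the post, it stalled at the stop with 10 N. After the pull it was about 0.01–0.02 rad short of the stop. I eased the knob about 3 mm back until it stalled again at about 5 N, and it stays lightly pressed there.
- **Bystanders:** the pot and wrench look untouched in the last pictures, and I moved nothing near the other objects. I did not measure any of their positions at the end.

Two measurements disagreed slightly, both well inside tolerance. The knob's distance from the axis came out as 132 mm from the wrist camera and 134.5 mm from the top camera, where 135 mm is expected. The tube's angle at the stop differed by about 0.015 rad between the vision and contact estimates.

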